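# Pack the cake set into stacked stack-nest trays

### The arm

A 6-joint arm with a two-finger parallel gripper is mounted at the origin on the work surface. World frame = base frame: x ahead of the robot, y to its left, z up, the work surface at z = 0. Lengths are in m, angles in rad, forces in N, time in s.
With the tool pointing down it reaches from about 0.275 to 0.825 m from the base axis. Payload 5.2 kg.
Tool frame: the origin (TCP) lies at the very end of the fingers, on their centre line; the grasp point (between the pads) lies 19 mm behind it (grip_depth is the z of the grasp point in the tool frame, in m); z points along the fingers, y is the line along which they close (so a half turn about z gives the same grasp; the last joint's range is limited). The gripper opens to 93 mm and grips with 3 to 60 N. Pads are 15 mm wide; open, the fingers measure 128 mm over their backs; the gripper's body (75 mm by 188 mm) begins 65 mm behind the grasp point.
Start: joints at [-1.333, 0.259, 1.535, -0, 1.348, -0.203], TCP at [0.235, -0.497, 0.196] pointing down, gripper open.
Joint ranges: [-3.14, 3.14], [-0.91, 2.08], [0.19, 2.58], [-1.22, 4.36], [0.22, 2.71], [-3.12, 3.12]. Speed limits (rad/s): [2.57, 2.57, 3.14, 3.14, 3.14, 3.14].

### API

Orientations are given as a rotation vector (axis times angle).
In Python, from workcell import * gives the robot as it stands.
- The arm moves only by the tool arm_command, never from a script. Its arguments are lists of equal length, an entry for each row: "offset": the shift along the world's x, y, z in mm, a list of three; "delta_rot": the turn, a rotation vector about the world's x, y, z in rad, a list of three. In form: {"offset": [[x, y, z], ...], "delta_rot": [[wx, wy, wz], ...]}. A call has 1 to 12 rows; each row shifts and turns the commanded pose from where the row before left it; what a row does not reach is not made up. A row lasts 1/12 s, in which the tool goes at most 41.7 mm and 7.16 degrees, less where a joint would pass 70% of its speed; a pose out of reach is approached as far as the arm can. A call with a gripper value outside its range is refused whole. "grip" is the finger opening in mm, from 0 to 93, set as the call begins (left out, the last holds). The fingers move at their own pace and stop on an object; "force" is the grip in N (left out, the last holds). Time passes only in rows, so rows that do not move let the fingers close. It gives the time, the measured TCP pose, the force, the opening and the grip force at its end, in the units of the state.
- get_obs(): the state, without advancing time (a new reading comes with each control period).
- snapshot(name): name is "side" or "top"; returns (picture, depth): 400x640x3 uint8, red, green, blue; 400x640 float32, m along the optical axis (not along the pixel's ray), 0 where there is no reading.
- camera_model(name): a dict with "K" (3x3 intrinsics, pixels), "dist" ([k1, k2, p1, p2, k3] as OpenCV has them; the pictures are not rectified), "R" (3x3) and "t" (3): a world point X has camera coordinates R X + t. Camera axes: x right, y down, z forward; pixel columns grow to the right and rows downward; lengths in m; the calibration is good to about 2 mm. A picture is of the moment at which its call begins. camera_model takes no time and is no camera call.
- close_job(): hands the job in; it is judged then, once.
Trained networks look in the newest picture that a camera, given by its name, has taken for a name from the list of things; names that differ only in an ending like _2 or _b are one class to them, and where a whole thing is asked for, a point or a joint stands for the part that bears it (a point fixed in the world has none). Each returns a list of dicts, best first, with "confidence" (0 to 1); they miss things now and then, are a little off and sometimes report something else, mostly with a low value. They report only what shows in the picture. A call takes as long as a camera call.
- boxes_of(camera, target): "box" ([left, top, right, bottom] in pixels, round what is visible of it).
- cut_out(camera, target): "region" (400x640 bool, what is visible of it) and "box" ([left, top, right, bottom] in pixels, round what is visible of it).
- mark_of(camera, target): "point" ([column, row] in pixels: a listed point, or the origin of a listed thing).
The state is a dict: "t": time; "qpos": joint angles; "joint_vel": joint speeds; "tau": joint torques, N m; "eef_pos": TCP position; "orientation": TCP orientation; "ft_force": force on the tool from outside, world axes, zero at the start; "wrist_torque": the same for the moment, N m; "opening": finger opening in m; "gripper_force": force on a finger pad.
Only numpy, scipy, OpenCV 4.12 (cv2) and the standard library are available. Lean on these libraries where they do the work, as an engineer would, in place of code of your own. Each camera call takes 0.05 s, during which the arm holds its last target. There are 200 camera calls.

### The job

Pack the cake set into the three trays as one stack, grey tray at the bottom, white on it, blue on top: each tray must be turned end for end to the one below (dark end over plain end) so that it stands level on the lugs and does not nest. The celadon bowl stands in the grey tray, the amber glass dish in the white one and the folded lantern in the blue one, each upright on its tray's floor. Do not tip the bowl or the dish over on the way, and leave the coffee cup and the cake fork where they are.

Things in the scene. Friction and masses are not known exactly. Their poses are not given: they have to be found in the camera images.
- tray_grey: Grey plastic stack-nest tray. All 3 trays: loose, 193 x 133 mm over the rim, 60 high, walls 3 mm, leaning out 9 deg, floor 3 mm, underside 160 x 100, 0.16 kg. Origin: centre of underside; z up, x lengthwise: the -x end is charcoal, the +x end tray-coloured. Clear floor: x +-60, y +-47 (and |y| < 15 out to x +-77). All start roughly the same way round (within 0.5 rad).
- tray_white: White tray, same mould as the grey one. Tops of 4 inner end ribs (|y| 21-30 at the dark end, 34-43 at the other), 50 mm above the underside, are the stacking lugs: a tray set on centred and turned end for end (dark end over plain end) stands on them, 50 mm above the lower tray, with 5 mm play each way. The same way round it drops past them and nests or squashes the contents.
- tray_blue: Blue tray, same mould as the grey one. All four sides have at mid-length an upright grip bar at the rim, 10 mm thick, z 44 to 60 mm, to pinch from above, one finger inside: long sides 56 mm long, centred at y +-61.5 mm; ends 36 mm long, centred at x +-91.5 mm; below each the hand-hold is open down to z 20 mm. Held by one bar a tray sags only a few mm.
- bowl: Small celadon (grey-green) ceramic bowl, round, foot 34 mm across, near-upright sides 58 to 62 mm across from 18 mm up, 40 mm high, about 0.14 kg, loose, hollow. Origin: centre of the underside, z up.
- dish: Small amber glass dish, round, 48 mm across the foot, near-upright sides 55 to 60 mm across from 5 mm up, 32 mm high, about 0.11 kg, loose, hollow. Origin: centre of the underside, z up.
- lantern: Folding lantern, folded flat into a puck: orange plastic base and cap 60 mm across with cream bellows between, 38 mm high, about 0.09 kg, loose. Origin: centre of the underside, z up.
- cup: Bystander: white porcelain coffee cup, about 60 mm across, 55 mm high, handle to its +y, loose, stays on the sideboard. Origin: centre of the underside.
- fork: Bystander: stainless steel cake fork lying flat, 140 mm long along its x (tines to +x), 20 mm wide, 4 mm thick, loose, stays on the sideboard. Origin: mid-length, underside.

How it is judged:
At the end, for the whole second after the job is handed in: Grey tray flat on the sideboard; white on grey, blue on white, each 48-53 mm above the one below (on the lugs), centred to 12 mm, in line to 0.14 rad, level to 0.06 rad; bowl in grey, dish in white, lantern in blue, each on the floor to 4 mm and upright to 0.08 rad; all at rest (z of tray_white in the frame of tray_grey between 0.048 and 0.053 m and horizontal distance between tray_white and tray_grey below 0.012 m and angle between each of tray_white, tray_blue's own z axis and vertical below 0.06 rad and angle between the x axis of tray_white and the x axis of tray_grey, either way round below 0.14 rad and linear speed of each of tray_white, tray_blue, tray_grey, bowl, dish, lantern below 0.02 m/s and angular speed of each of tray_white, tray_blue, tray_grey, bowl, dish, lantern below 0.2 rad/s and z of tray_blue in the frame of tray_white between 0.048 and 0.053 m and horizontal distance between tray_blue and tray_white below 0.012 m and angle between the x axis of tray_blue and the x axis of tray_white, either way round below 0.14 rad and height (world z) of tray_grey between -0.003 and 0.004 m and angle between tray_grey's own z axis and vertical below 0.05 rad and z of bowl in the frame of tray_grey between -0.001 and 0.007 m and x of bowl in the frame of tray_grey between -0.065 and 0.065 m and y of bowl in the frame of tray_grey between -0.03 and 0.03 m and angle between each of bowl, dish, lantern's own z axis and vertical below 0.08 rad and z of dish in the frame of tray_white between -0.001 and 0.007 m and x of dish in the frame of tray_white between -0.065 and 0.065 m and y of dish in the frame of tray_white between -0.03 and 0.03 m and z of lantern in the frame of tray_blue between -0.001 and 0.007 m and x of lantern in the frame of tray_blue between -0.065 and 0.065 m and y of lantern in the frame of tray_blue between -0.03 and 0.03 m); the robot touches nothing.
It fails at once if the coffee cup is shifted by more than 30 mm (distance of cup from where it was at the start of the episode above 0.03 m).
It fails at once if the cake fork is shifted by more than 30 mm (distance of fork from where it was at the start of the episode above 0.03 m).
It fails at once if the bowl is tipped over (angle between bowl's own z axis and vertical above 0.7 rad).
It fails at once if the glass dish is tipped over (angle between dish's own z axis and vertical above 0.7 rad).
It also fails if it takes over 138 s, if anything falls off the work surface, if the arm or the gripper's body presses on something with over 40 N, if the wrist force passes 120 N, or if a joint passes its speed limit or range.

## Working session

There is one attempt and no reset: what is moved stays moved. The work goes in short steps, Python scripts to look and compute and a tool call to move; the robot and the scene stay as the last step left them, time stands still between calls to the robot, and variables do not carry over. Pictures are saved under pics/ and viewed, at most 14 in all, crops included, and the job is handed in when it is done.

Besides the shell and the picture viewer there is one more tool, called after "Emit:" in YAML: its name, and indented under it one key for each argument. arm_command: Moves the arm, as the interface text tells. Its arguments: {"type":"object","properties":{"offset":{"type":"array"},"delta_rot":{"type":"array"},"grip":{"type":"number"},"force":{"type":"number"}},"required":["offset","delta_rot"]}

```bash
mkdir -p pics; cat > h.py <<'E'
from workcell import *
import numpy as np, cv2
def snap(n,f=None):
    p,d=snapshot(n)
    if f: cv2.imwrite('pics/'+f,p[:,:,::-1])
    return p,d
def world(n,uv,z):  # pixels -> world points on plane(s) z
    c=camera_model(n);K=np.array(c["K"]);R=np.array(c["R"]);t=np.array(c["t"])
    q=cv2.undistortPoints(np.array(uv,float).reshape(-1,1,2),K,np.array(c["dist"])).reshape(-1,2)
    r=np.c_[q,np.ones(len(q))]@R; o=-R.T@t
    return o+r*((z-o[2])/r[:,2])[:,None]
def cloud(n,d,m):
    c=camera_model(n);K=np.array(c["K"]);R=np.array(c["R"]);t=np.array(c["t"])
    v,u=np.nonzero(m&(d>0))
    q=cv2.undistortPoints(np.c_[u,v].astype(float).reshape(-1,1,2),K,np.array(c["dist"])).reshape(-1,2)
    return (np.c_[q,np.ones(len(q))]*d[v,u][:,None]-t)@R
E
python3 - <<'E'
from h import *
print(get_obs())
p,d=snap('top','t0.png');p2,d2=snap('side','s0.png')
for n in ['top','side']:
    c=camera_model(n);print(n,-np.array(c["R"]).T@c["t"],np.array(c["R"])[2])
for n in ['tray_grey','tray_white','tray_blue','bowl','dish','lantern','cup','fork']:
    for cam,dd in [('top',d),('side',d2)]:
        r=cut_out(cam,n)
        if not r: print(n,cam,None);continue
        P=cloud(cam,dd,r[0]["region"]); 
        print(n,cam,round(r[0]["confidence"],2),r[0]["box"],P.min(0).round(3),P.max(0).round(3))
        zt=np.percentile(P[:,2],98) if len(P) else 0
        T=P[P[:,2]>zt-.006]
        rect=cv2.minAreaRect((T[:,:2]*1000).astype(np.float32));print('   ztop',round(zt,3),[np.round(x,1) for x in rect])
E
```

```text
{'t': 0.0, 'qpos': array([-1.33278973e+00,  2.59323228e-01,  1.53609612e+00, -2.10736455e-05,
        1.34800243e+00, -2.02772677e-01]), 'joint_vel': array([ 1.09036496e-03,  8.19772175e-04, -6.67711794e-04, -3.81742052e-05,
       -7.66044209e-04, -2.62844677e-04]), 'tau': array([ 1.18704788e-04, -4.37311542e+01, -2.83999926e+01,  7.19341845e-02,
        4.13054461e-02, -1.32595283e-04]), 'eef_pos': array([ 0.23453764, -0.49682338,  0.19532317]), 'orientation': array([-3.06381904e+00, -6.86390538e-01,  8.28384160e-05]), 'ft_force': array([0.41219275, 0.68548612, 0.42329542]), 'wrist_torque': array([ 0.0020318 ,  0.02089636, -0.03574571]), 'gripper_force': 0.0, 'opening': 0.09292510183203016}
top [0.46451903 0.00201426 0.86000552] [ 0.06885103 -0.00384947 -0.99761953]
side [0.06278662 0.80725577 0.62938437] [ 0.42259726 -0.73733729 -0.52701545]
tray_grey top 0.61 [275.3, 115.9, 371.0, 183.4] [ 0.544 -0.121 -0.005] [0.715 0.084 0.064]
   ztop 0.061 [array([621., -17.]), array([191.8, 132.5]), np.float64(79.7)]
tray_grey side 0.74 [257.1, 161.8, 338.0, 221.0] [ 0.544 -0.219 -0.003] [0.
[... 1736 characters left out ...]
ray([61.5, 56.8]), np.float64(77.1)]
cup top 0.59 [397.1, 118.0, 430.2, 160.8] [ 0.611 -0.261 -0.003] [ 0.703 -0.186  0.059]
   ztop 0.056 [array([ 642.4, -218. ]), array([60.2, 64.6]), np.float64(62.0)]
cup side 0.93 [308.0, 148.8, 340.0, 173.8] [ 0.609 -0.305 -0.004] [ 0.731 -0.182  0.057]
   ztop 0.054 [array([ 641.6, -214.4]), array([57.5, 62.5]), np.float64(61.8)]
fork top 0.63 [304.2, 213.8, 322.5, 277.7] [ 0.346 -0.009 -0.003] [0.482 0.023 0.007]
   ztop 0.007 [array([414.8,  11. ]), array([ 18. , 139.6]), np.float64(78.2)]
fork side 0.53 [338.2, 215.7, 364.0, 229.6] [ 0.4   -0.011 -0.002] [0.482 0.016 0.006]
   ztop 0.005 [array([441.6,   4.7]), array([19.1, 84.4]), np.float64(78.7)]
```

```bash
python3 - <<'E'
import cv2
a=cv2.imread('pics/t0.png');cv2.imwrite('pics/t0b.png',cv2.resize(a[90:300,80:560],(800,350),interpolation=cv2.INTER_CUBIC))
E
```

```text
(no output)
```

View pics/t0b.png

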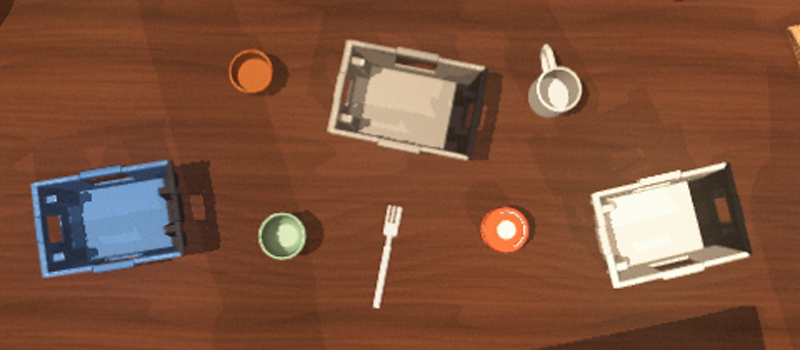

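The picture shows all the trays' dark ends to the right (-y): grey around (410,100), white around (670,225), blue around (105,215). The bowl, dish and lantern are upright. Plan: bowl into grey, white turned onto grey, dish in, blue on, lantern in.

Emit:
arm_command:
  offset:
    - [10,32,0]
    - [10,32,0]
    - [10,32,0]
    - [10,32,0]
    - [10,32,0]
    - [10,32,0]
    - [10,32,0]
    - [10,32,0]
    - [10,32,0]
    - [10,32,0]
    - [10,32,0]
    - [10,32,0]
  delta_rot:
    - [0,0,-0.062]
    - [0,0,-0.062]
    - [0,0,-0.062]
    - [0,0,-0.062]
    - [0,0,-0.062]
    - [0,0,-0.062]
    - [0,0,-0.062]
    - [0,0,-0.062]
    - [0,0,-0.062]
    - [0,0,-0.062]
    - [0,0,0]
    - [0,0,0]
  grip: 93
  force: 12

```text
t: 1.9
eef_pos: [0.3549, -0.1119, 0.1964]
orientation: [3.128, -0.282, 0.001]
ft_force: [1.2, -0.2, 0.6]
opening: 0.093
gripper_force: 0.0
```

Emit:
arm_command:
  offset:
    - [10.8,32,-10]
    - [10.8,32,-10]
    - [10.8,32,-15]
    - [10.8,32,-20]
    - [10.8,32,-20]
    - [10.8,32,-20]
    - [10.8,32,0]
    - [10.8,33,0]
    - [0,0,0]
    - [0,0,0]
  delta_rot:
    - [0,0,0]
    - [0,0,0]
    - [0,0,0]
    - [0,0,0]
    - [0,0,0]
    - [0,0,0]
    - [0,0,0]
    - [0,0,0]
    - [0,0,0]
    - [0,0,0]

```text
t: 2.73
eef_pos: [0.4411, 0.145, 0.101]
orientation: [3.129, -0.275, -0.0]
ft_force: [-1.4, -1.0, -1.1]
opening: 0.093
gripper_force: 0.0
```

Emit:
arm_command:
  offset:
    - [0,0,-25]
    - [0,0,-25]
    - [0,0,-25]
    - [0,0,-15]
    - [0,0,0]
    - [0,0,0]
  delta_rot:
    - [0,0,0]
    - [0,0,0]
    - [0,0,0]
    - [0,0,0]
    - [0,0,0]
    - [0,0,0]

```text
t: 3.23
eef_pos: [0.4404, 0.1424, 0.011]
orientation: [3.128, -0.283, -0.003]
ft_force: [0.3, -0.8, 0.3]
opening: 0.0931
gripper_force: 0.0
```

Emit:
arm_command:
  offset:
    - [0,0,0]
    - [0,0,0]
    - [0,0,0]
    - [0,0,0]
    - [0,0,0]
    - [0,0,0]
    - [0,0,0]
    - [0,0,0]
  delta_rot:
    - [0,0,0]
    - [0,0,0]
    - [0,0,0]
    - [0,0,0]
    - [0,0,0]
    - [0,0,0]
    - [0,0,0]
    - [0,0,0]
  grip: 50

```text
t: 3.9
eef_pos: [0.4416, 0.1438, 0.0117]
orientation: [-3.129, 0.281, -0.002]
ft_force: [-0.9, 0.4, 6.6]
opening: 0.0604
gripper_force: 11.8
```

Emit:
arm_command:
  offset:
    - [0,0,10]
    - [0,0,25]
    - [0,0,35]
    - [0,0,35]
    - [20,-18,0]
    - [30,-27,0]
    - [30,-27,0]
    - [30,-27,0]
    - [30,-27,0]
    - [25,-22,0]
    - [15,-12,0]
    - [0,0,0]
  delta_rot:
    - [0,0,0]
    - [0,0,0]
    - [0,0,0]
    - [0,0,0]
    - [0,0,0]
    - [0,0,0]
    - [0,0,0]
    - [0,0,0]
    - [0,0,0]
    - [0,0,0]
    - [0,0,0]
    - [0,0,0]

```text
t: 4.9
eef_pos: [0.6238, -0.02, 0.1149]
orientation: [3.127, -0.286, 0.001]
ft_force: [0.7, 0.0, -1.4]
opening: 0.0606
gripper_force: 11.9
```

Emit:
arm_command:
  offset:
    - [0,0,-20]
    - [0,0,-25]
    - [0,0,-25]
    - [0,0,-15]
    - [0,0,-10]
    - [0,0,-6]
    - [0,0,0]
    - [0,0,0]
    - [0,0,0]
  delta_rot:
    - [0,0,0]
    - [0,0,0]
    - [0,0,0]
    - [0,0,0]
    - [0,0,0]
    - [0,0,0]
    - [0,0,0]
    - [0,0,0]
    - [0,0,0]

```text
t: 5.65
eef_pos: [0.6216, -0.0163, 0.0158]
orientation: [-3.129, 0.281, -0.002]
ft_force: [0.7, 0.5, -1.7]
opening: 0.0605
gripper_force: 12.0
```

Emit:
arm_command:
  offset:
    - [0,0,-1.5]
    - [0,0,0]
    - [0,0,0]
    - [0,0,0]
  delta_rot:
    - [0,0,0]
    - [0,0,0]
    - [0,0,0]
    - [0,0,0]

```text
t: 5.98
eef_pos: [0.6212, -0.0163, 0.0139]
orientation: [-3.129, 0.281, -0.001]
ft_force: [0.3, 0.8, -2.0]
opening: 0.0604
gripper_force: 12.1
```

Emit:
arm_command:
  offset:
    - [0,0,0]
    - [0,0,0]
    - [0,0,0]
    - [0,0,0]
    - [0,0,0]
  delta_rot:
    - [0,0,0]
    - [0,0,0]
    - [0,0,0]
    - [0,0,0]
    - [0,0,0]
  grip: 84

```text
t: 6.4
eef_pos: [0.6212, -0.0165, 0.0138]
orientation: [3.129, -0.281, 0.0]
ft_force: [0.2, -0.2, -0.2]
opening: 0.0831
gripper_force: 0.0
```

Emit:
arm_command:
  offset:
    - [0,0,20]
    - [0,0,35]
    - [0,0,40]
    - [0,0,40]
    - [0,0,0]
  delta_rot:
    - [0,0,0]
    - [0,0,0]
    - [0,0,0]
    - [0,0,0]
    - [0,0,0]

```text
t: 6.82
eef_pos: [0.6261, -0.0174, 0.158]
orientation: [3.127, -0.281, 0.024]
ft_force: [1.9, -0.7, 1.6]
opening: 0.0842
gripper_force: 0.0
```

Emit:
arm_command:
  offset:
    - [-8,-27.5,0]
    - [-8,-27.5,0]
    - [-8,-27.5,0]
    - [-8,-27.5,0]
    - [-8,-27.5,0]
    - [-8,-27.5,0]
    - [-8,-27.5,0]
    - [-8,-27.5,0]
    - [-8,-27.5,0]
    - [-8,-27.5,0]
    - [-8,-27.5,0]
    - [-9,-29.5,0]
  delta_rot:
    - [0,0,-0.098]
    - [0,0,-0.098]
    - [0,0,-0.098]
    - [0,0,-0.098]
    - [0,0,-0.098]
    - [0,0,-0.098]
    - [0,0,-0.098]
    - [0,0,-0.098]
    - [0,0,-0.098]
    - [0,0,-0.098]
    - [0,0,-0.098]
    - [0,0,-0.09]
  grip: 45

```text
t: 7.82
eef_pos: [0.5236, -0.3495, 0.1486]
orientation: [-2.451, 1.965, -0.0]
ft_force: [-0.3, 0.1, 0.3]
opening: 0.0452
gripper_force: 0.0
```

Emit:
arm_command:
  offset:
    - [0,0,-20]
    - [0,0,-30]
    - [0,0,0]
    - [0,0,0]
  delta_rot:
    - [0,0,0]
    - [0,0,0]
    - [0,0,0]
    - [0,0,0]

```text
t: 8.15
eef_pos: [0.5228, -0.3474, 0.097]
orientation: [-2.455, 1.96, 0.007]
ft_force: [0.0, 0.0, 0.5]
opening: 0.0451
gripper_force: 0.0
```

```bash
python3 - <<'E'
from h import *
p,d=snap('top');cv2.imwrite('pics/t1.png',cv2.resize(p[100:290,260:560,::-1],(800,507)))
o=get_obs();print(o['eef_pos'],o['orientation'])
for n in ['tray_grey','bowl','tray_white']:
    r=cut_out('top',n)
    if r:
        P=cloud('top',d,r[0]["region"]);zt=np.percentile(P[:,2],97);T=P[(P[:,2]>zt-.006)]
        print(n,r[0]['confidence'],zt,cv2.minAreaRect((T[:,:2]*1000).astype(np.float32)))
E
```

```text
[ 0.52404281 -0.34812238  0.09879117] [-2.45554866e+00  1.95932062e+00  1.53562749e-03]
tray_grey 0.72 0.006351922217088266 ((405.06781005859375, 7.6640119552612305), (16.873064041137695, 116.51237487792969), 84.33406829833984)
bowl 0.9 0.044115814805166964 ((618.2781982421875, -16.48599624633789), (57.4730339050293, 59.993770599365234), 64.43856811523438)
tray_white 0.97 0.06135849056975529 ((464.1493225097656, -360.9673767089844), (132.48721313476562, 193.61444091796875), 14.391032218933105)
```

View pics/t1.png

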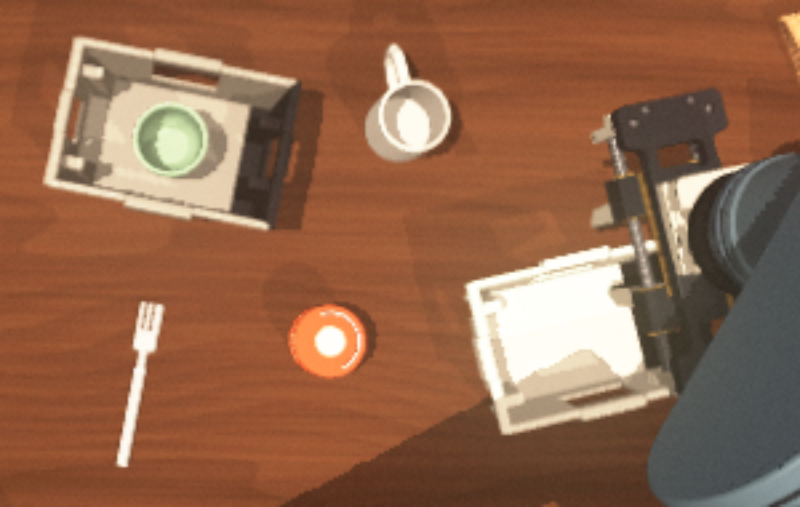

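Emit:
arm_command:
  offset:
    - [0,0,-20]
    - [0,0,-25]
    - [0,0,-20]
    - [0,0,0]
    - [0,0,0]
  delta_rot:
    - [0,0,0]
    - [0,0,0]
    - [0,0,0]
    - [0,0,0]
    - [0,0,0]

```text
t: 8.77
eef_pos: [0.5242, -0.3481, 0.034]
orientation: [-2.456, 1.959, 0.001]
ft_force: [-0.7, -0.3, -0.6]
opening: 0.0449
gripper_force: 0.0
```

Emit:
arm_command:
  offset:
    - [0,0,0]
    - [0,0,0]
    - [0,0,0]
    - [0,0,0]
    - [0,0,0]
    - [0,0,0]
    - [0,0,0]
    - [0,0,0]
  delta_rot:
    - [0,0,0]
    - [0,0,0]
    - [0,0,0]
    - [0,0,0]
    - [0,0,0]
    - [0,0,0]
    - [0,0,0]
    - [0,0,0]
  grip: 3
  force: 45

```text
t: 9.43
eef_pos: [0.5243, -0.3486, 0.0341]
orientation: [2.455, -1.96, 0.001]
ft_force: [0.2, -0.3, 3.3]
opening: 0.0086
gripper_force: 45.0
```

Emit:
arm_command:
  offset:
    - [0,0,8]
    - [0,0,15]
    - [0,0,25]
    - [0,0,30]
    - [0,0,25]
    - [0,0,17]
    - [0,0,0]
    - [0,0,0]
  delta_rot:
    - [0,0,0]
    - [0,0,0]
    - [0,0,0]
    - [0,0,0]
    - [0,0,0]
    - [0,0,0]
    - [0,0,0]
    - [0,0,0]

```text
t: 10.1
eef_pos: [0.5243, -0.3486, 0.1543]
orientation: [2.455, -1.96, 0.003]
ft_force: [-0.4, 0.1, -1.9]
opening: 0.0087
gripper_force: 45.1
```

Emit:
arm_command:
  offset:
    - [0,4,0]
    - [0,8,0]
    - [1,12,0]
    - [1,12,0]
    - [1,12,0]
    - [1,12,0]
    - [1,12,0]
    - [1,12,0]
    - [2,12,0]
    - [2,12,0]
    - [2,12,0]
    - [2,12,0]
  delta_rot:
    - [0,0,0.03]
    - [0,0,0.06]
    - [0,0,0.09]
    - [0,0,0.1]
    - [0,0,0.1]
    - [0,0,0.1]
    - [0,0,0.1]
    - [0,0,0.1]
    - [0,0,0.1]
    - [0,0,0.1]
    - [0,0,0.1]
    - [0,0,0.1]

```text
t: 11.1
eef_pos: [0.5367, -0.2149, 0.151]
orientation: [-3.113, 0.411, 0.007]
ft_force: [0.1, 0.7, -1.0]
opening: 0.0089
gripper_force: 45.1
```

Emit:
arm_command:
  offset:
    - [2,15,0]
    - [2,15,0]
    - [2,15,0]
    - [2,15,0]
    - [2,15,0]
    - [2,15,0]
    - [2,15,0]
    - [2,15,0]
    - [2,15,0]
    - [2,15,0]
    - [1,14,0]
    - [1,15,0]
  delta_rot:
    - [0,0,0.1]
    - [0,0,0.1]
    - [0,0,0.1]
    - [0,0,0.1]
    - [0,0,0.1]
    - [0,0,0.1]
    - [0,0,0.1]
    - [0,0,0.1]
    - [0,0,0.1]
    - [0,0,0.1]
    - [0,0,0.1]
    - [0,0,0.1]

```text
t: 12.1
eef_pos: [0.5584, -0.0364, 0.1511]
orientation: [-2.8, -1.418, 0.006]
ft_force: [1.1, -0.5, -0.7]
opening: 0.0087
gripper_force: 45.1
```

Emit:
arm_command:
  offset:
    - [0,12,0]
    - [0,10,0]
    - [0,9,0]
    - [0,5,0]
    - [0,0,0]
    - [0,0,0]
  delta_rot:
    - [0,0,0.1]
    - [0,0,0.1]
    - [0,0,0.1]
    - [0,0,0.06]
    - [0,0,0]
    - [0,0,0]

```text
t: 12.6
eef_pos: [0.5588, -0.0011, 0.1518]
orientation: [-2.507, -1.889, 0.004]
ft_force: [0.3, -0.3, -1.9]
opening: 0.0086
gripper_force: 45.1
```

Emit:
arm_command:
  offset:
    - [1,-3,0]
    - [0,-2,0]
    - [0,0,0]
    - [0,0,0]
  delta_rot:
    - [0,0,0.051]
    - [0,0,0.051]
    - [0,0,0]
    - [0,0,0]

```text
t: 12.93
eef_pos: [0.5606, -0.0069, 0.1529]
orientation: [-2.411, -2.013, 0.002]
ft_force: [0.4, 0.1, -0.3]
opening: 0.0088
gripper_force: 45.1
```

```bash
python3 - <<'E'
from h import *
p,d=snap('side');cv2.imwrite('pics/s2.png',cv2.resize(p[90:270,220:460,::-1],(800,600)))
pt,dt=snap('top');cv2.imwrite('pics/t2.png',cv2.resize(pt[80:230,220:420,::-1],(800,600)))
o=get_obs();print(o['eef_pos'],o['orientation'])
for n in ['tray_grey','tray_white']:
  for c,D in [('side',d),('top',dt)]:
    r=cut_out(c,n)
    if r:
        P=cloud(c,D,r[0]["region"])
        print(n,c,r[0]['confidence'],r[0]['box'],np.percentile(P[:,2],[2,50,97]))
        zt=np.percentile(P[:,2],97);T=P[(P[:,2]>zt-.008)];print(cv2.minAreaRect((T[:,:2]*1000).astype(np.float32)))
        if n=='tray_white':
            A=np.c_[T[:,:2],np.ones(len(T))];print(np.linalg.lstsq(A,T[:,2],rcond=None)[0])
E
```

```text
[ 0.56077099 -0.00664648  0.15318258] [-2.41016481e+00 -2.01400262e+00  9.33370741e-04]
tray_grey side 0.8 [255.4, 168.5, 339.3, 220.4] [-0.000788    0.03404615  0.06031661]
((620.3245239257812, -16.764076232910156), (195.34378051757812, 132.48912048339844), 78.53540802001953)
tray_grey top 0.47 [275.3, 163.0, 355.2, 183.8] [-0.00156857  0.05099676  0.1784609 ]
((527.3414916992188, -51.85247039794922), (9.728253364562988, 58.91091537475586), 51.903133392333984)
tray_white side 0.87 [253.3, 127.2, 340.1, 183.3] [0.11736896 0.15130075 0.17793387]
((614.8611450195312, -15.081520080566406), (192.32569885253906, 145.42662048339844), 81.02754211425781)
[-0.0231541   0.00538721  0.18923814]
```

View pics/s2.png

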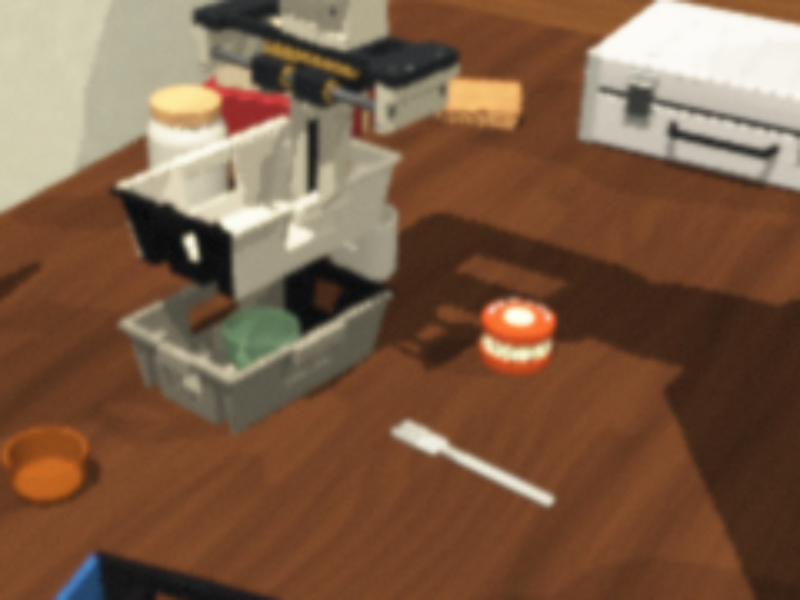

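The side view shows the white tray level, held above the grey one, with its dark end (180,240) over the grey's plain end. The bowl is upright at (260,335). Next, the relative offset.

```bash
cat >> h.py <<'E'
def fit(P,z0,yaw,tol=.008):
    "rim extents along tray axes (x', y') and the edge yaw; P cloud, z0 rim height"
    T=P[abs(P[:,2]-z0)<tol][:,:2]; c,s=np.cos(yaw),np.sin(yaw)
    Q=T@np.array([[c,-s],[s,c]]); return Q
E
python3 - <<'E'
from h import *
yaw=np.radians(79.85)
for c in ['side','top']:
    p,d=snap(c)
    for n,z0 in [('tray_grey',.06),('tray_white',.1765)]:
        r=cut_out(c,n)
        if not r: continue
        Q=fit(cloud(c,d,r[0]['region']),z0,yaw)
        if len(Q)<50: continue
        print(c,n,len(Q),np.percentile(Q,[0.5,2,98,99.5],axis=0).round(4).T.tolist())
        # per-slice edges
        for lo in np.arange(-.1,.13,.04)-.0+0.09:
            m=(Q[:,0]>lo)&(Q[:,0]<lo+.04)
            if m.sum()>20: print('  x%.2f'%lo,np.percentile(Q[m,1],[2,98]).round(4))
yv=yaw;print('grey c in frame',np.array([[np.cos(yv),np.sin(yv)],[-np.sin(yv),np.cos(yv)]])@[.6205,-.0165])
E
```

```text
side tray_grey 481 [[-0.0012, 0.0018, 0.189, 0.1901], [-0.6778, -0.6764, -0.5479, -0.5466]]
  x-0.01 [-0.6386 -0.5516]
  x0.03 [-0.5574 -0.5487]
  x0.07 [-0.6747 -0.5462]
  x0.11 [-0.6766 -0.5484]
  x0.15 [-0.6766 -0.5531]
side tray_white 545 [[0.0026, 0.0051, 0.19, 0.1906], [-0.678, -0.6769, -0.548, -0.5467]]
  x-0.01 [-0.6772 -0.5525]
  x0.03 [-0.6765 -0.5512]
  x0.07 [-0.6771 -0.5466]
  x0.11 [-0.6773 -0.5474]
  x0.15 [-0.6723 -0.5509]
top tray_grey 110 [[0.011, 0.012, 0.186, 0.1868], [-0.5666, -0.5658, -0.5518, -0.5517]]
  x-0.01 [-0.5574 -0.5517]
  x0.15 [-0.5663 -0.5527]
top tray_white 155 [[0.0233, 0.025, 0.1861, 0.1869], [-0.5718, -0.5712, -0.5515, -0.5512]]
  x0.03 [-0.5576 -0.5531]
  x0.15 [-0.5714 -0.5514]
grey c in frame [ 0.09310634 -0.61369676]
```

Emit:
arm_command:
  offset:
    - [0,0,-15]
    - [0,0,-20]
    - [0,0,-15]
    - [0,0,-8]
    - [0,0,-4]
    - [0,0,-2]
    - [0,0,0]
    - [0,0,0]
  delta_rot:
    - [0,0,0]
    - [0,0,0]
    - [0,0,0]
    - [0,0,0]
    - [0,0,0]
    - [0,0,0]
    - [0,0,0]
    - [0,0,0]

```text
t: 14.2
eef_pos: [0.5618, -0.0066, 0.0905]
orientation: [2.407, 2.017, 0.001]
ft_force: [0.5, 0.0, -1.3]
opening: 0.0087
gripper_force: 45.1
```

Emit:
arm_command:
  offset:
    - [0,0,-2]
    - [0,0,-1.5]
    - [0,0,0]
    - [0,0,0]
  delta_rot:
    - [0,0,0]
    - [0,0,0]
    - [0,0,0]
    - [0,0,0]

```text
t: 14.53
eef_pos: [0.5612, -0.0064, 0.0863]
orientation: [2.408, 2.017, 0.0]
ft_force: [-0.8, -0.5, -0.8]
opening: 0.0086
gripper_force: 45.1
```

Emit:
arm_command:
  offset:
    - [0,0,-1]
    - [0,0,-1]
    - [0,0,0]
    - [0,0,0]
  delta_rot:
    - [0,0,0]
    - [0,0,0]
    - [0,0,0]
    - [0,0,0]

```text
t: 14.87
eef_pos: [0.5611, -0.0064, 0.0842]
orientation: [-2.408, -2.018, 0.0]
ft_force: [-1.1, 0.3, -0.3]
opening: 0.0091
gripper_force: 45.0
```

```bash
python3 - <<'E'
from h import *
o=get_obs();print(o['eef_pos'],o['ft_force'],o['wrist_torque'])
yaw=np.radians(79.85)
p,d=snap('side');cv2.imwrite('pics/s3.png',cv2.resize(p[130:250,240:400,::-1],(800,600)))
for n,z0 in [('tray_grey',.06),('tray_white',.11)]:
    r=cut_out('side',n); P=cloud('side',d,r[0]['region'])
    Q=fit(P,z0,yaw);print(n,np.percentile(P[:,2],[2,98]),np.percentile(Q,[0.5,2,98,99.5],axis=0).round(4).T.tolist())
E
```

```text
[ 0.56105943 -0.00640735  0.08419977] [-1.12550337  0.31599053 -0.29541476] [-0.00376393  0.07909272  0.0276675 ]
tray_grey [-0.00080044  0.06032214] [[0.0012, 0.0061, 0.1888, 0.1902], [-0.672, -0.6673, -0.5477, -0.5462]]
tray_white [0.05121729 0.11026151] [[-0.0, 0.0035, 0.1899, 0.1908], [-0.6776, -0.6762, -0.5486, -0.5471]]
```

View pics/s3.png

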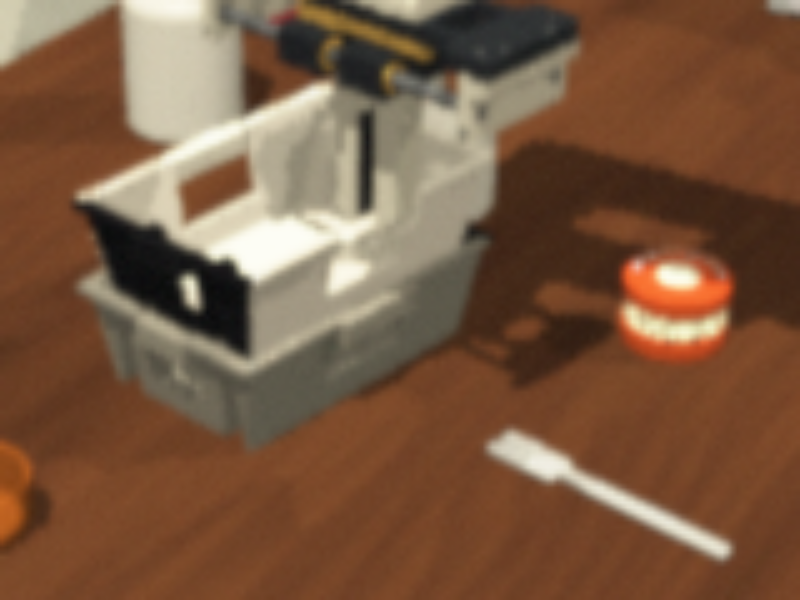

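White is down within the grey rim and level. I lower it a touch more and let go.

Emit:
arm_command:
  offset:
    - [0,0,-0.8]
    - [0,0,0]
    - [0,0,0]
  delta_rot:
    - [0,0,0]
    - [0,0,0]
    - [0,0,0]

```text
t: 15.27
eef_pos: [0.5611, -0.0064, 0.0841]
orientation: [2.408, 2.018, 0.0]
ft_force: [-2.9, 0.8, 5.7]
opening: 0.0086
gripper_force: 45.0
```

Emit:
arm_command:
  offset:
    - [0,0,0]
    - [0,0,0]
    - [0,0,0]
    - [0,0,0]
    - [0,0,0]
  delta_rot:
    - [0,0,0]
    - [0,0,0]
    - [0,0,0]
    - [0,0,0]
    - [0,0,0]
  grip: 35
  force: 12

```text
t: 15.68
eef_pos: [0.5612, -0.0064, 0.0833]
orientation: [2.408, 2.018, 0.0]
ft_force: [0.1, 0.8, 0.7]
opening: 0.0342
gripper_force: 0.0
```

Emit:
arm_command:
  offset:
    - [0,0,15]
    - [0,0,30]
    - [0,0,40]
    - [0,0,20]
    - [0,0,0]
  delta_rot:
    - [0,0,0]
    - [0,0,0]
    - [0,0,0]
    - [0,0,0]
    - [0,0,0]

```text
t: 16.1
eef_pos: [0.5644, -0.007, 0.194]
orientation: [2.402, 2.013, 0.01]
ft_force: [0.2, 0.1, 0.4]
opening: 0.0347
gripper_force: 0.0
```

Emit:
arm_command:
  offset:
    - [8,16,0]
    - [8,16,0]
    - [8,16,0]
    - [8,16,0]
    - [8,16,0]
    - [8,16,0]
    - [8,16,0]
    - [8,16,0]
    - [8,16,0]
    - [8,16,0]
    - [8,16,0]
    - [8,16,0]
  delta_rot:
    - [0,0,-0.1]
    - [0,0,-0.1]
    - [0,0,-0.1]
    - [0,0,-0.1]
    - [0,0,-0.1]
    - [0,0,-0.1]
    - [0,0,-0.1]
    - [0,0,-0.1]
    - [0,0,-0.1]
    - [0,0,-0.1]
    - [0,0,-0.1]
    - [0,0,-0.1]
  grip: 93

```text
t: 17.1
eef_pos: [0.657, 0.1863, 0.1869]
orientation: [3.127, 0.298, -0.003]
ft_force: [0.8, -0.1, -0.6]
opening: 0.0931
gripper_force: 0.0
```

Emit:
arm_command:
  offset:
    - [5.5,9.4,-30]
    - [0,0,-30]
    - [0,0,-30]
    - [0,0,-30]
    - [0,0,0]
    - [0,0,0]
  delta_rot:
    - [0,0,-0.1]
    - [0,0,-0.1]
    - [0,0,-0.1]
    - [0,0,-0.071]
    - [0,0,0]
    - [0,0,0]

```text
t: 17.6
eef_pos: [0.6606, 0.1947, 0.0657]
orientation: [3.128, -0.273, -0.009]
ft_force: [0.8, 0.7, -0.0]
opening: 0.0929
gripper_force: 0.0
```

```bash
python3 - <<'E'
from h import *
o=get_obs();print(o['eef_pos'],o['orientation'])
for c in ['side','top']:
    p,d=snap(c)
    r=cut_out(c,'dish')
    if r:
        P=cloud(c,d,r[0]['region']);T=P[P[:,2]>.028];print(c,r[0]['confidence'],cv2.minAreaRect((T[:,:2]*1000).astype(np.float32)))
    r=cut_out(c,'tray_white')
    if r:
        P=cloud(c,d,r[0]['region']);Q=fit(P,.11,np.radians(79.85));print(np.percentile(P[:,2],[2,98]),np.percentile(Q,[0.5,2,98,99.5],axis=0).round(4).T.tolist())
    if c=='top': cv2.imwrite('pics/t4.png',cv2.resize(p[80:230,180:380,::-1],(800,600)))
E
```

```text
[0.66060079 0.19472814 0.06573947] [ 3.1284946  -0.27276942 -0.00888723]
side 0.91 ((662.2921752929688, 196.79440307617188), (56.40687942504883, 61.10879898071289), 39.62831115722656)
[0.05123328 0.11012857] [[-0.0014, 0.0008, 0.1894, 0.1906], [-0.6782, -0.6767, -0.5482, -0.5471]]
top 0.61 ((644.8353271484375, 197.2711181640625), (54.49030303955078, 21.091745376586914), 76.02397918701172)
[0.05023118 0.11144915] [[-0.0029, -0.0013, 0.1869, 0.1882], [-0.6798, -0.678, -0.5489, -0.5476]]
```

View pics/t4.png

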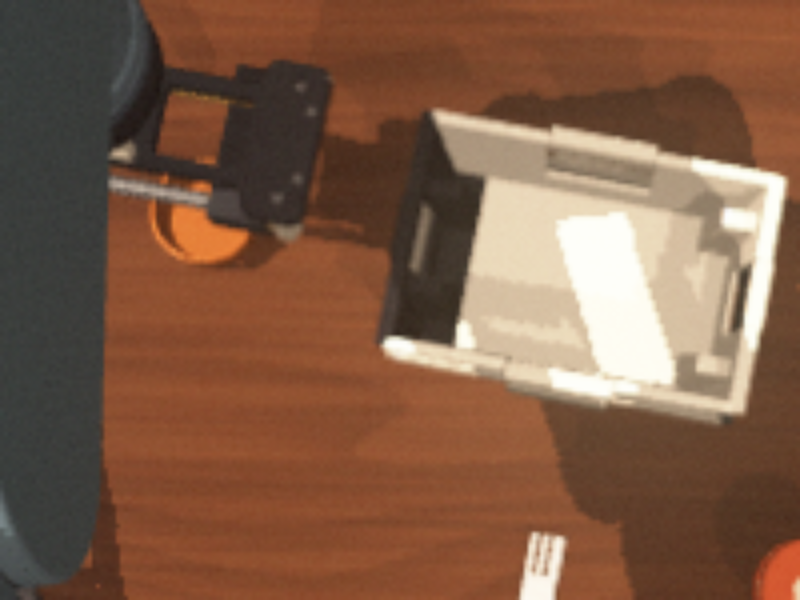

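White sits squarely on grey (dark end at (430,230)), and the dish is under the gripper. Grasping.

Emit:
arm_command:
  offset:
    - [0,0,-20]
    - [0,0,-20]
    - [0,0,-14]
    - [0,0,-7]
    - [0,0,0]
    - [0,0,0]
  delta_rot:
    - [0,0,0]
    - [0,0,0]
    - [0,0,0]
    - [0,0,0]
    - [0,0,0]
    - [0,0,0]

```text
t: 18.4
eef_pos: [0.6631, 0.195, 0.0082]
orientation: [-3.129, 0.276, -0.001]
ft_force: [0.1, 0.5, -0.1]
opening: 0.0928
gripper_force: 0.0
```

Emit:
arm_command:
  offset:
    - [0,0,0]
    - [0,0,0]
    - [0,0,0]
    - [0,0,0]
    - [0,0,0]
    - [0,0,0]
    - [0,0,0]
    - [0,0,0]
  delta_rot:
    - [0,0,0]
    - [0,0,0]
    - [0,0,0]
    - [0,0,0]
    - [0,0,0]
    - [0,0,0]
    - [0,0,0]
    - [0,0,0]
  grip: 48

```text
t: 19.07
eef_pos: [0.6628, 0.1951, 0.0077]
orientation: [-3.129, 0.276, -0.001]
ft_force: [0.1, -0.5, 2.1]
opening: 0.0591
gripper_force: 12.0
```

Emit:
arm_command:
  offset:
    - [0,0,10]
    - [0,0,25]
    - [0,0,35]
    - [0,0,40]
    - [0,0,35]
    - [0,0,15]
    - [-3.5,-15,0]
    - [-6,-30,0]
    - [-7,-35,0]
    - [-7,-35,0]
    - [-7,-35,0]
    - [-6,-30,0]
  delta_rot:
    - [0,0,0]
    - [0,0,0]
    - [0,0,0]
    - [0,0,0]
    - [0,0,0]
    - [0,0,0]
    - [0,0,0]
    - [0,0,0]
    - [0,0,0]
    - [0,0,0]
    - [0,0,0]
    - [0,0,0]

```text
t: 20.07
eef_pos: [0.6239, 0.0122, 0.1658]
orientation: [3.129, -0.277, -0.005]
ft_force: [0.4, -0.3, -1.6]
opening: 0.0591
gripper_force: 12.0
```

Emit:
arm_command:
  offset:
    - [-4,-21,0]
    - [-2,-10.5,0]
    - [0,0,-20]
    - [0,0,-30]
    - [0,0,-25]
    - [0,0,-15]
    - [0,0,-10]
    - [0,0,-5]
    - [0,0,0]
    - [0,0,0]
  delta_rot:
    - [0,0,0]
    - [0,0,0]
    - [0,0,0]
    - [0,0,0]
    - [0,0,0]
    - [0,0,0]
    - [0,0,0]
    - [0,0,0]
    - [0,0,0]
    - [0,0,0]

```text
t: 20.9
eef_pos: [0.6206, -0.0164, 0.0628]
orientation: [3.129, -0.276, 0.002]
ft_force: [0.5, 0.6, -0.9]
opening: 0.0591
gripper_force: 12.0
```

Emit:
arm_command:
  offset:
    - [0,0,-1.5]
    - [0,0,-1]
    - [0,0,0]
    - [0,0,0]
  delta_rot:
    - [0,0,0]
    - [0,0,0]
    - [0,0,0]
    - [0,0,0]

```text
t: 21.23
eef_pos: [0.6204, -0.0166, 0.0603]
orientation: [3.129, -0.276, 0.002]
ft_force: [-0.3, -0.5, -0.9]
opening: 0.0594
gripper_force: 12.0
```

Emit:
arm_command:
  offset:
    - [0,0,0]
    - [0,0,0]
    - [0,0,0]
    - [0,0,0]
    - [0,0,0]
  delta_rot:
    - [0,0,0]
    - [0,0,0]
    - [0,0,0]
    - [0,0,0]
    - [0,0,0]
  grip: 84

```text
t: 21.65
eef_pos: [0.6201, -0.0166, 0.0599]
orientation: [-3.129, 0.277, -0.0]
ft_force: [-0.1, 0.4, 0.6]
opening: 0.0833
gripper_force: 0.0
```

Emit:
arm_command:
  offset:
    - [0,0,20]
    - [0,0,30]
    - [0,0,40]
    - [0,0,30]
    - [0,0,0]
  delta_rot:
    - [0,0,0]
    - [0,0,0]
    - [0,0,0]
    - [0,0,0]
    - [0,0,0]

```text
t: 22.07
eef_pos: [0.6241, -0.0173, 0.1877]
orientation: [3.128, -0.276, 0.02]
ft_force: [1.0, -0.3, 0.7]
opening: 0.084
gripper_force: 0.0
```

Emit:
arm_command:
  offset:
    - [-11,18.7,0]
    - [-11,18.7,0]
    - [-11,18.7,0]
    - [-11,18.7,0]
    - [-11,18.7,0]
    - [-11,18.7,0]
    - [-11,18.7,0]
    - [-11,18.7,0]
    - [-11,18.7,0]
    - [-11,18.7,0]
    - [-11,18.7,0]
    - [-11,18.7,0]
  delta_rot:
    - [0,0,0.0965]
    - [0,0,0.0965]
    - [0,0,0.0965]
    - [0,0,0.0965]
    - [0,0,0.0965]
    - [0,0,0.0965]
    - [0,0,0.0965]
    - [0,0,0.0965]
    - [0,0,0.0965]
    - [0,0,0.0965]
    - [0,0,0.0965]
    - [0,0,0.0965]
  grip: 45

```text
t: 23.07
eef_pos: [0.4873, 0.2087, 0.1795]
orientation: [-2.767, -1.487, 0.0]
ft_force: [-0.1, 1.0, -0.2]
opening: 0.0451
gripper_force: 0.0
```

Emit:
arm_command:
  offset:
    - [-11,18.7,0]
    - [-11,18.7,0]
    - [-11,18.7,0]
    - [-11,18.7,0]
    - [-11,18.7,0]
    - [-11,18.7,0]
    - [-11,18.7,0]
    - [-11.5,19.5,0]
    - [0,0,-40]
    - [0,0,-40]
    - [0,0,0]
    - [0,0,0]
  delta_rot:
    - [0,0,0.0965]
    - [0,0,0.0965]
    - [0,0,0.0965]
    - [0,0,0.0965]
    - [0,0,0.0965]
    - [0,0,0.0965]
    - [0,0,0.0965]
    - [0,0,0.0965]
    - [0,0,0]
    - [0,0,0]
    - [0,0,0]
    - [0,0,0]

```text
t: 24.07
eef_pos: [0.3978, 0.3573, 0.0983]
orientation: [-2.008, -2.414, 0.008]
ft_force: [0.3, -0.7, 0.7]
opening: 0.0448
gripper_force: 0.0
```

```bash
python3 - <<'E'
from h import *
o=get_obs();print(o['eef_pos'],o['orientation'])
for c in ['side','top']:
    p,d=snap(c)
    for n in ['tray_blue','dish','tray_white']:
        r=cut_out(c,n)
        if not r: continue
        P=cloud(c,d,r[0]['region']);zt=np.percentile(P[:,2],97)
        if n=='tray_blue': zt=.06
        T=P[abs(P[:,2]-zt)<.006];print(c,n,r[0]['confidence'].__round__(2),round(zt,4),cv2.minAreaRect((T[:,:2]*1000).astype(np.float32)))
    if c=='side': cv2.imwrite('pics/s5.png',cv2.resize(p[130:370,160:480,::-1],(800,600)))
E
```

```text
[0.39778284 0.35727503 0.09825044] [-2.00781347 -2.41373867  0.00835253]
side tray_blue 0.66 0.06 ((460.5555114746094, 370.3674011230469), (134.72914123535156, 193.49203491210938), 11.956599235534668)
side tray_white 0.66 0.11 ((577.2481689453125, -65.14788818359375), (81.70513916015625, 166.90093994140625), 32.80910873413086)
top tray_blue 0.58 0.06 ((461.99078369140625, 354.5435791015625), (133.34918212890625, 165.2319793701172), 6.7746381759643555)
top dish 0.83 0.0856 ((619.1326904296875, -14.6839599609375), (53.84516143798828, 55.84282684326172), 45.71158981323242)
top tray_white 0.91 0.1112 ((621.069580078125, -17.00592041015625), (192.7466583251953, 133.64010620117188), 80.14431762695312)
```

View pics/s5.png

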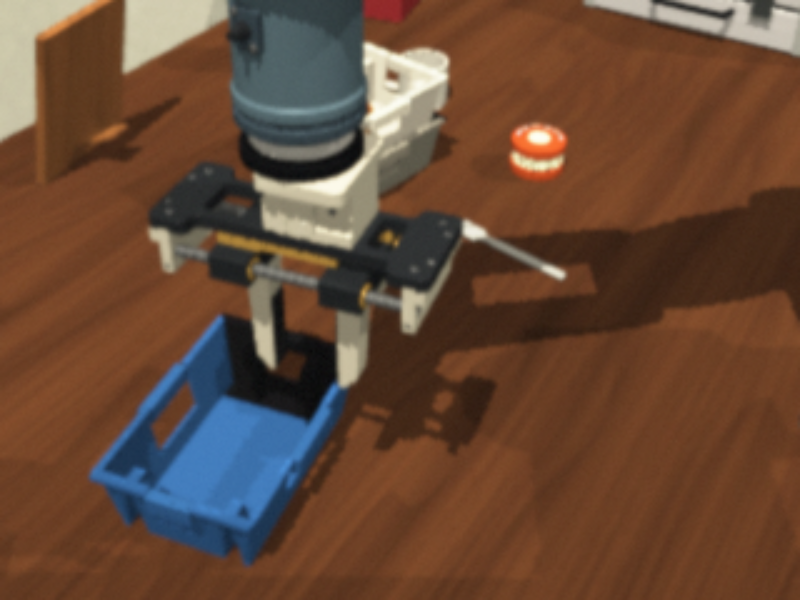

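Gripper straddles blue's near bar ((305,370)); the dish is inside white at the right height. Grasping blue.

Emit:
arm_command:
  offset:
    - [1,0,-20]
    - [0,0,-25]
    - [0,0,-20]
    - [0,0,0]
    - [0,0,0]
  delta_rot:
    - [0,0,0]
    - [0,0,0]
    - [0,0,0]
    - [0,0,0]
    - [0,0,0]

```text
t: 24.88
eef_pos: [0.4001, 0.3579, 0.0346]
orientation: [-2.009, -2.414, 0.003]
ft_force: [-0.2, -0.2, 0.5]
opening: 0.0449
gripper_force: 0.0
```

Emit:
arm_command:
  offset:
    - [0,0,0]
    - [0,0,0]
    - [0,0,0]
    - [0,0,0]
    - [0,0,0]
    - [0,0,0]
    - [0,0,0]
    - [0,0,0]
  delta_rot:
    - [0,0,0]
    - [0,0,0]
    - [0,0,0]
    - [0,0,0]
    - [0,0,0]
    - [0,0,0]
    - [0,0,0]
    - [0,0,0]
  grip: 3
  force: 45

```text
t: 25.55
eef_pos: [0.4007, 0.3584, 0.0352]
orientation: [2.009, 2.415, 0.001]
ft_force: [-1.6, -0.3, 3.7]
opening: 0.0084
gripper_force: 45.0
```

Emit:
arm_command:
  offset:
    - [0,0,8]
    - [0,0,15]
    - [0,0,25]
    - [0,0,35]
    - [0,0,35]
    - [0,0,30]
    - [0,0,17]
    - [0,0,0]
    - [0,0,0]
  delta_rot:
    - [0,0,0]
    - [0,0,0]
    - [0,0,0]
    - [0,0,0]
    - [0,0,0]
    - [0,0,0]
    - [0,0,0]
    - [0,0,0]
    - [0,0,0]

```text
t: 26.3
eef_pos: [0.4007, 0.3584, 0.2003]
orientation: [2.009, 2.415, 0.002]
ft_force: [-1.0, 0.3, -2.5]
opening: 0.0082
gripper_force: 45.2
```

Emit:
arm_command:
  offset:
    - [4,-8,0]
    - [7,-16,0]
    - [10,-24,0]
    - [11,-26,0]
    - [12,-28,0]
    - [12,-28,0]
    - [12,-28,0]
    - [12,-28,0]
    - [12,-28,0]
    - [12,-28,0]
    - [12,-28,0]
    - [12,-28,0]
  delta_rot:
    - [0,0,-0.01]
    - [0,0,-0.02]
    - [0,0,-0.03]
    - [0,0,-0.03]
    - [0,0,-0.03]
    - [0,0,-0.03]
    - [0,0,-0.03]
    - [0,0,-0.03]
    - [0,0,-0.03]
    - [0,0,-0.03]
    - [0,0,-0.03]
    - [0,0,-0.03]

```text
t: 27.3
eef_pos: [0.5274, 0.0582, 0.1973]
orientation: [-2.378, -2.047, 0.006]
ft_force: [-0.1, 0.4, -1.0]
opening: 0.0082
gripper_force: 45.2
```

Emit:
arm_command:
  offset:
    - [12,-26,0]
    - [10,-20,0]
    - [6,-12,0]
    - [3.5,-6,0]
    - [0,-2.5,0]
    - [0,0,0]
    - [0,0,0]
    - [0,0,0]
  delta_rot:
    - [0,0,-0.028]
    - [0,0,0]
    - [0,0,0]
    - [0,0,0]
    - [0,0,0]
    - [0,0,0]
    - [0,0,0]
    - [0,0,0]

```text
t: 27.97
eef_pos: [0.5596, -0.005, 0.1999]
orientation: [-2.405, -2.02, -0.0]
ft_force: [-1.1, -0.2, -1.8]
opening: 0.0079
gripper_force: 45.2
```

```bash
python3 - <<'E'
from h import *
o=get_obs();print(o['eef_pos'],o['orientation'])
yaw=np.radians(80)
for c in ['side','top']:
    p,d=snap(c)
    if c=='side':cv2.imwrite('pics/s6.png',cv2.resize(p[90:240,220:420,::-1],(800,600)))
    for n,z0 in [('tray_white',.11),('tray_blue',.224)]:
        r=cut_out(c,n)
        if not r: print(c,n);continue
        P=cloud(c,d,r[0]['region']); Q=fit(P,z0,yaw)
        print(c,n,len(Q),np.percentile(P[:,2],[2,98]).round(4), np.percentile(Q,[0.5,2,98,99.5],axis=0).round(4).T.tolist() if len(Q)>50 else '')
E
```

```text
[ 0.55955058 -0.00500232  0.19986672] [-2.40527425e+00 -2.02022356e+00 -5.61078668e-07]
side tray_white 492 [0.0519 0.1104] [[-0.0043, -0.0021, 0.1884, 0.189], [-0.6794, -0.676, -0.5478, -0.5469]]
side tray_blue 464 [0.1624 0.2238] [[-0.0024, 0.0006, 0.1891, 0.1903], [-0.6776, -0.6762, -0.5461, -0.5447]]
top tray_white 111 [0.0514 0.112 ] [[0.0054, 0.0059, 0.1845, 0.1851], [-0.5651, -0.5641, -0.5521, -0.5519]]
top tray_blue 225 [0.1093 0.5597] [[0.0182, 0.0203, 0.1868, 0.1872], [-0.5791, -0.5785, -0.5505, -0.5504]]
```

View pics/s6.png

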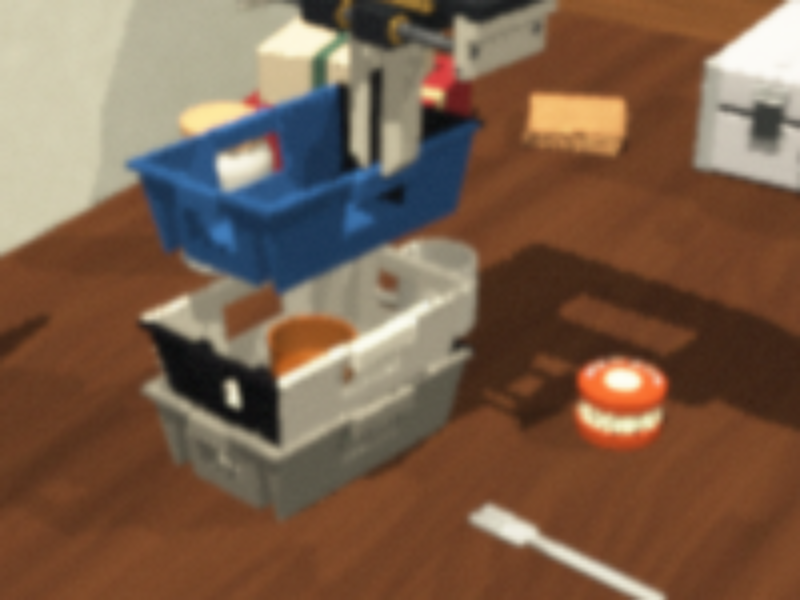

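The blue tray hangs level over white, plain end over white's dark end (205,380). I correct it by about 1 mm and lower it.

Emit:
arm_command:
  offset:
    - [1,-1.2,-10]
    - [0,0,-15]
    - [0,0,-15]
    - [0,0,-10]
    - [0,0,-6]
    - [0,0,-3]
    - [0,0,-2]
    - [0,0,0]
    - [0,0,0]
  delta_rot:
    - [0,0,0]
    - [0,0,0]
    - [0,0,0]
    - [0,0,0]
    - [0,0,0]
    - [0,0,0]
    - [0,0,0]
    - [0,0,0]
    - [0,0,0]

```text
t: 29.02
eef_pos: [0.5616, -0.0075, 0.1394]
orientation: [2.406, 2.018, 0.001]
ft_force: [-0.1, -1.0, -2.1]
opening: 0.008
gripper_force: 45.2
```

Emit:
arm_command:
  offset:
    - [0,0,-1.5]
    - [0,0,-1]
    - [0,0,-1]
    - [0,0,0]
    - [0,0,0]
  delta_rot:
    - [0,0,0]
    - [0,0,0]
    - [0,0,0]
    - [0,0,0]
    - [0,0,0]

```text
t: 29.43
eef_pos: [0.5611, -0.0074, 0.1355]
orientation: [2.407, 2.019, 0.0]
ft_force: [-1.3, -0.1, -0.3]
opening: 0.008
gripper_force: 45.0
```

Emit:
arm_command:
  offset:
    - [0,0,-0.6]
    - [0,0,-0.5]
    - [0,0,0]
    - [0,0,0]
  delta_rot:
    - [0,0,0]
    - [0,0,0]
    - [0,0,0]
    - [0,0,0]

```text
t: 29.77
eef_pos: [0.5611, -0.0074, 0.1352]
orientation: [2.407, 2.019, 0.001]
ft_force: [-3.0, -0.1, 5.7]
opening: 0.0086
gripper_force: 45.0
```

```bash
python3 - <<'E'
from h import *
yaw=np.radians(80)
p,d=snap('side')
for n,z0 in [('tray_white',.11),('tray_blue',.16)]:
    P=cloud('side',d,cut_out('side',n)[0]['region']); Q=fit(P,z0,yaw)
    print(n,np.percentile(P[:,2],[2,98]).round(4), np.percentile(Q,[0.5,2,98,99.5],axis=0).round(4).T.tolist())
E
```

```text
tray_white [0.0516 0.1106] [[0.0008, 0.0056, 0.1882, 0.1891], [-0.6736, -0.6697, -0.5475, -0.5465]]
tray_blue [0.1014 0.1601] [[-0.0027, 0.0, 0.1872, 0.1881], [-0.6786, -0.6766, -0.5483, -0.5468]]
```

Emit:
arm_command:
  offset:
    - [0,0,0]
    - [0,0,0]
    - [0,0,0]
    - [0,0,0]
    - [0,0,0]
  delta_rot:
    - [0,0,0]
    - [0,0,0]
    - [0,0,0]
    - [0,0,0]
    - [0,0,0]
  grip: 35
  force: 12

```text
t: 30.33
eef_pos: [0.5611, -0.0074, 0.1341]
orientation: [-2.407, -2.019, 0.0]
ft_force: [-0.1, -0.2, 0.4]
opening: 0.0339
gripper_force: 0.0
```

Emit:
arm_command:
  offset:
    - [0,0,15]
    - [0,0,30]
    - [0,0,35]
    - [-7,-9,0]
    - [-10,-14,0]
    - [-10,-14,0]
    - [-10,-14,0]
    - [-10,-14,0]
    - [-10,-14,0]
    - [-10,-14,0]
    - [-10,-14,0]
    - [-10,-14,0]
  delta_rot:
    - [0,0,0]
    - [0,0,0]
    - [0,0,0]
    - [0,0,-0.1]
    - [0,0,-0.1]
    - [0,0,-0.1]
    - [0,0,-0.1]
    - [0,0,-0.1]
    - [0,0,-0.1]
    - [0,0,-0.1]
    - [0,0,-0.1]
    - [0,0,-0.1]

```text
t: 31.33
eef_pos: [0.4736, -0.129, 0.2142]
orientation: [3.047, 0.763, 0.0]
ft_force: [-0.1, 0.3, 0.7]
opening: 0.035
gripper_force: 0.0
```

Emit:
arm_command:
  offset:
    - [-10,-14,0]
    - [-9.5,-5.6,-15]
    - [0,0,-30]
    - [0,0,-35]
    - [0,0,-35]
    - [0,0,-25]
    - [0,0,0]
    - [0,0,0]
  delta_rot:
    - [0,0,-0.1]
    - [0,0,-0.1]
    - [0,0,-0.1]
    - [0,0,-0.1]
    - [0,0,-0.1]
    - [0,0,-0.1]
    - [0,0,-0.07]
    - [0,0,0]
  grip: 93

```text
t: 32.0
eef_pos: [0.4533, -0.1473, 0.0725]
orientation: [-3.127, 0.277, 0.006]
ft_force: [0.1, 0.5, 1.1]
opening: 0.0839
gripper_force: 0.0
```

```bash
python3 - <<'E'
from h import *
o=get_obs();print(o['eef_pos'],o['orientation'])
for c in ['side','top']:
    p,d=snap(c)
    if c=='side':cv2.imwrite('pics/s7.png',cv2.resize(p[90:240,220:420,::-1],(800,600)))
    for n in ['tray_white','tray_blue','lantern']:
        r=cut_out(c,n)
        if not r: print(c,n);continue
        P=cloud(c,d,r[0]['region']);zt=np.percentile(P[:,2],97);T=P[abs(P[:,2]-zt)<.006]
        print(c,n,round(r[0]['confidence'],2),zt.round(4),cv2.minAreaRect((T[:,:2]*1000).astype(np.float32)))
E
```

```text
[ 0.45327351 -0.14729742  0.07247399] [-3.12747459  0.27727485  0.00570064]
side tray_white
side tray_blue 0.89 0.1599 ((619.62646484375, -15.130317687988281), (193.91336059570312, 131.86839294433594), 79.8167953491211)
side lantern 0.94 0.0391 ((454.40496826171875, -148.13917541503906), (57.637359619140625, 58.386940002441406), 40.33563995361328)
top tray_white 0.82 0.1185 ((627.9468994140625, 19.427440643310547), (64.23688507080078, 132.11322021484375), 72.23895263671875)
top tray_blue 0.93 0.161 ((619.9533081054688, -17.46729278564453), (193.16256713867188, 131.7377166748047), 79.56685638427734)
top lantern
```

View pics/s7.png

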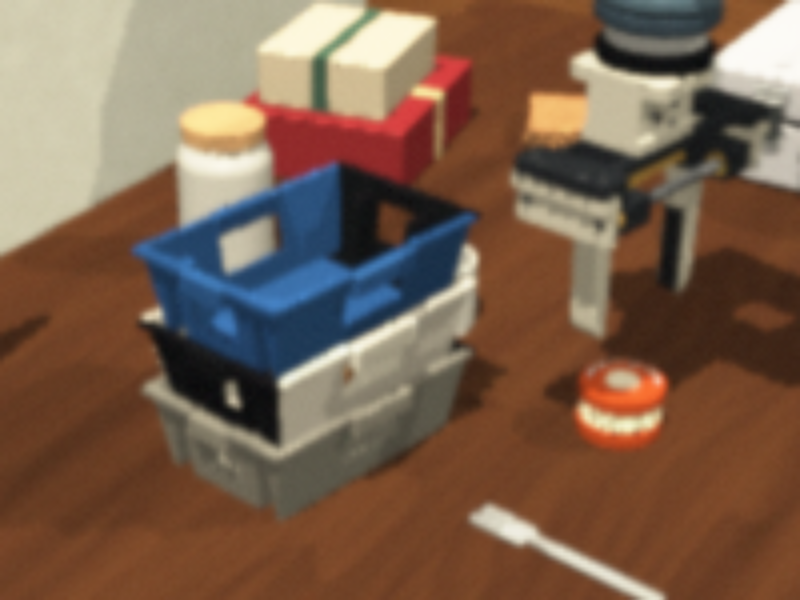

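The stack is level, with alternating ends, and the lantern is under the gripper at (620,405). Grasping.

Emit:
arm_command:
  offset:
    - [0,0,0]
    - [0,0,-20]
    - [0,0,-25]
    - [0,0,-15]
    - [0,0,-6]
    - [0,0,0]
    - [0,0,0]
  delta_rot:
    - [0,0,0]
    - [0,0,0]
    - [0,0,0]
    - [0,0,0]
    - [0,0,0]
    - [0,0,0]
    - [0,0,0]

```text
t: 32.98
eef_pos: [0.4549, -0.1482, 0.0086]
orientation: [3.13, -0.273, 0.0]
ft_force: [-0.0, -0.5, 0.4]
opening: 0.093
gripper_force: 0.0
```

Emit:
arm_command:
  offset:
    - [0,0,0]
    - [0,0,0]
    - [0,0,0]
    - [0,0,0]
    - [0,0,0]
    - [0,0,0]
    - [0,0,0]
    - [0,0,0]
  delta_rot:
    - [0,0,0]
    - [0,0,0]
    - [0,0,0]
    - [0,0,0]
    - [0,0,0]
    - [0,0,0]
    - [0,0,0]
    - [0,0,0]
  grip: 48

```text
t: 33.65
eef_pos: [0.4548, -0.1482, 0.0086]
orientation: [3.129, -0.273, 0.001]
ft_force: [-0.2, -0.6, 3.9]
opening: 0.0592
gripper_force: 12.0
```

Emit:
arm_command:
  offset:
    - [0,0,10]
    - [0,0,25]
    - [0,0,35]
    - [0,0,40]
    - [0,0,40]
    - [0,0,35]
    - [0,0,20]
    - [0,0,5]
    - [0,0,0]
    - [0,0,0]
  delta_rot:
    - [0,0,0]
    - [0,0,0]
    - [0,0,0]
    - [0,0,0]
    - [0,0,0]
    - [0,0,0]
    - [0,0,0]
    - [0,0,0]
    - [0,0,0]
    - [0,0,0]

```text
t: 34.48
eef_pos: [0.4538, -0.1475, 0.2171]
orientation: [-3.129, 0.273, 0.003]
ft_force: [0.2, -0.2, -0.7]
opening: 0.059
gripper_force: 12.0
```

Emit:
arm_command:
  offset:
    - [12,10,0]
    - [20,16,0]
    - [26,21,0]
    - [27,21,0]
    - [27,21,0]
    - [25,20,0]
    - [18,14,0]
    - [10,9,0]
    - [0,0,0]
    - [0,0,0]
  delta_rot:
    - [0,0,0]
    - [0,0,0]
    - [0,0,0]
    - [0,0,0]
    - [0,0,0]
    - [0,0,0]
    - [0,0,0]
    - [0,0,0]
    - [0,0,0]
    - [0,0,0]

```text
t: 35.32
eef_pos: [0.6184, -0.0154, 0.2151]
orientation: [-3.13, 0.271, 0.009]
ft_force: [-0.2, -0.6, -0.7]
opening: 0.0592
gripper_force: 12.0
```

Emit:
arm_command:
  offset:
    - [0,0,-15]
    - [0,0,-25]
    - [0,0,-25]
    - [0,0,-20]
    - [0,0,-12]
    - [0,0,-6]
    - [0,0,-2]
    - [0,0,0]
    - [0,0,0]
    - [0,0,0]
  delta_rot:
    - [0,0,0]
    - [0,0,0]
    - [0,0,0]
    - [0,0,0]
    - [0,0,0]
    - [0,0,0]
    - [0,0,0]
    - [0,0,0]
    - [0,0,0]
    - [0,0,0]

```text
t: 36.15
eef_pos: [0.6202, -0.0163, 0.1143]
orientation: [3.129, -0.274, 0.003]
ft_force: [0.5, -0.0, -0.9]
opening: 0.0591
gripper_force: 12.0
```

Emit:
arm_command:
  offset:
    - [0,0,-1]
    - [0,0,-0.8]
    - [0,0,0]
    - [0,0,0]
  delta_rot:
    - [0,0,0]
    - [0,0,0]
    - [0,0,0]
    - [0,0,0]

```text
t: 36.48
eef_pos: [0.6196, -0.016, 0.1116]
orientation: [3.13, -0.273, 0.0]
ft_force: [-0.1, 1.0, -1.1]
opening: 0.0589
gripper_force: 12.0
```

Emit:
arm_command:
  offset:
    - [0,0,-0.5]
    - [0,0,0]
    - [0,0,0]
  delta_rot:
    - [0,0,0]
    - [0,0,0]
    - [0,0,0]

```text
t: 36.73
eef_pos: [0.6197, -0.016, 0.1115]
orientation: [3.13, -0.273, 0.001]
ft_force: [-2.0, 0.0, 4.6]
opening: 0.0591
gripper_force: 12.0
```

Emit:
arm_command:
  offset:
    - [0,0,0]
    - [0,0,0]
    - [0,0,0]
    - [0,0,0]
    - [0,0,0]
  delta_rot:
    - [0,0,0]
    - [0,0,0]
    - [0,0,0]
    - [0,0,0]
    - [0,0,0]
  grip: 84

```text
t: 37.15
eef_pos: [0.6195, -0.016, 0.1107]
orientation: [-3.13, 0.273, 0.001]
ft_force: [1.0, -0.6, -0.2]
opening: 0.083
gripper_force: 0.0
```

Emit:
arm_command:
  offset:
    - [0,0,20]
    - [0,0,35]
    - [0,0,40]
    - [-20,-20,20]
    - [-30,-30,0]
    - [-30,-30,0]
    - [-30,-30,0]
    - [-20,-30,0]
    - [0,-30,0]
    - [0,-30,0]
    - [0,0,0]
    - [0,0,0]
  delta_rot:
    - [0,0,0]
    - [0,0,0]
    - [0,0,0]
    - [0,0,0]
    - [0,0,0]
    - [0,0,0]
    - [0,0,0]
    - [0,0,0]
    - [0,0,0]
    - [0,0,0]
    - [0,0,0]
    - [0,0,0]

```text
t: 38.15
eef_pos: [0.4909, -0.2158, 0.2257]
orientation: [-3.129, 0.278, 0.0]
ft_force: [-0.8, -0.0, -0.3]
opening: 0.0842
gripper_force: 0.0
```

```bash
python3 - <<'E'
from h import *
yaw=np.radians(80)
for c in ['side','top']:
    p,d=snap(c)
    cv2.imwrite(f'pics/{c}8.png',cv2.resize(p[90:240,220:420,::-1],(800,600)))
    for n in ['tray_grey','tray_white','tray_blue','lantern']:
        r=cut_out(c,n)
        if not r: print(c,n);continue
        P=cloud(c,d,r[0]['region']);zt=np.percentile(P[:,2],97);T=P[abs(P[:,2]-zt)<.006]
        print(c,n,round(r[0]['confidence'],2),zt.round(4),cv2.minAreaRect((T[:,:2]*1000).astype(np.float32)))
E
```

```text
side tray_grey 0.69 0.0604 ((588.1260986328125, 13.377357482910156), (220.19049072265625, 108.32198333740234), 47.89675521850586)
side tray_white 0.77 0.1102 ((616.4563598632812, -14.846321105957031), (195.6810302734375, 128.46347045898438), 77.26795959472656)
side tray_blue 0.66 0.16 ((619.7643432617188, -16.492950439453125), (196.2390594482422, 132.86807250976562), 78.53486633300781)
side lantern 0.67 0.1423 ((619.71533203125, -16.172733306884766), (59.459964752197266, 53.39576721191406), 77.41258239746094)
top tray_grey 0.62 0.1124 ((621.1015014648438, -15.664527893066406), (184.565185546875, 133.87196350097656), 78.85006713867188)
top tray_white 0.68 0.1588 ((568.299560546875, 8.991378784179688), (178.93849182128906, 63.916534423828125), 56.7358283996582)
top tray_blue 0.74 0.1612 ((619.9091796875, -17.571197509765625), (193.14736938476562, 131.39224243164062), 80.0945053100586)
top lantern
```

View pics/side8.png

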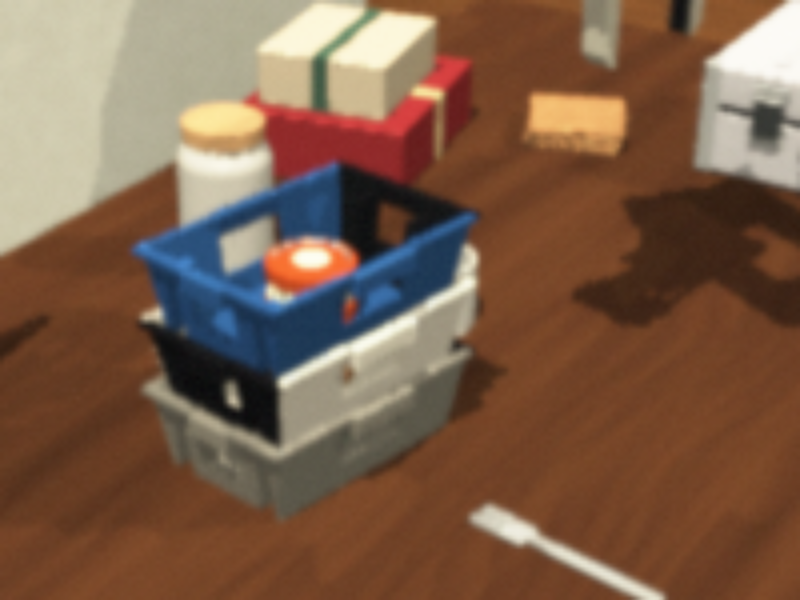

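View pics/top8.png

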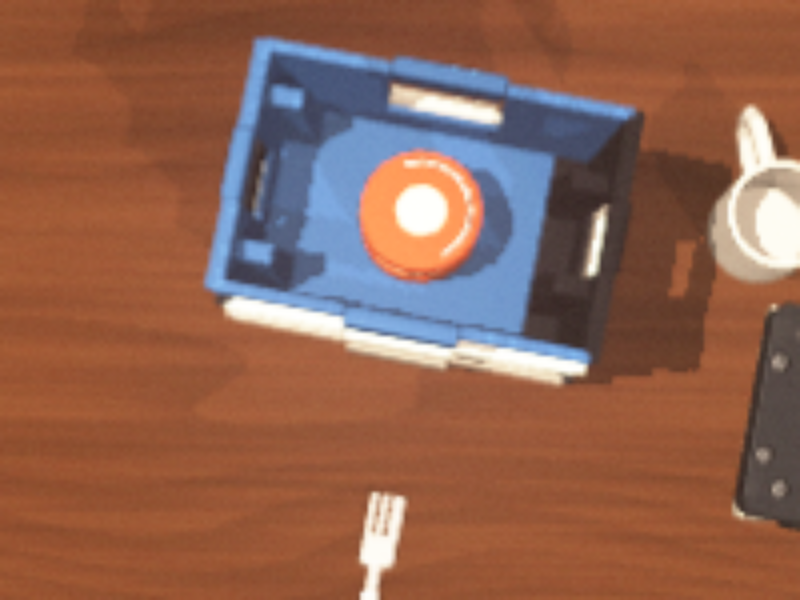

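The stack stands level with rims at 60, 110 and 160 mm. The lantern is upright in blue ((420,210) in the top view), the cup and fork are where they were, and the robot is clear. Handing in.

```bash
python3 -c "
from workcell import *
print(close_job())"
```

```text
the job is handed in; nothing more can be done
None
```

The three trays are stacked grey, white, blue, each turned end for end and level on the lugs, with the bowl, dish and lantern placed in their trays; the cup and fork were left alone, and the job was handed in at about 38 s with no verdict shown.

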